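# Seat a gearbox cover in its fixture and snap the toggle clamp shut

### The arm

A 7-joint arm with a two-finger parallel gripper is mounted at the origin on the work surface. World frame = base frame: x ahead of the robot, y to its left, z up, the work surface at z = 0. Lengths are in m, angles in rad, forces in N, time in s.
With the tool pointing down it reaches from about 0.425 to 1.025 m from the base axis. Payload 3.6 kg.
Tool frame: the origin (TCP) lies at the very end of the fingers, on their centre line; the grasp point (between the pads) lies 19 mm behind it (arm.grip_depth is the z of the grasp point in the tool frame, in m); z points along the fingers, y is the line along which they close (so a half turn about z gives the same grasp; the last joint's range is limited). The gripper opens to 85 mm and grips with 20 to 120 N. Pads are 22 mm wide; open, the fingers measure 114 mm over their backs; the gripper's body (76 mm by 85 mm) begins 54 mm behind the grasp point. The pads swing forward as they close: fully open they stand 13 mm farther back than shut.
Start: joints at [-1.212, 0.591, 0.048, 1.609, -0.033, 0.943, -0.034], TCP at [0.317, 0.652, 0.209] pointing down, gripper open.
Joint ranges: [-2.69, 2.69], [-0.47, 2.24], [-1.27, 1.36], [0.19, 2.51], [-1.53, 4.68], [0.08, 2.07], [-3.09, 3.09]. Speed limits (rad/s): [2.57, 2.57, 3.14, 3.14, 3.14, 3.14, 3.14].

### API

Orientations are given as [roll, pitch, yaw] about the fixed x, y, z axes, in that order (R = Rz(yaw) Ry(pitch) Rx(roll)).
In Python, from bench import arm, grip, kin, status, cams, order gives the robot as it stands. The module is installed in compiled form; this text tells all that it offers. Calls block until the motion is done:
- arm.movep(position, orientation): joint-space move of the TCP to a pose.
- arm.line_to(position, attitude=None, vel=0.15): straight line of the TCP; attitude=None keeps the orientation; vel is the mean speed in m/s.
- arm.move_joints(angles): joint-space move.
- grip(opening, strength=None): opening from 0.0 (shut) to 1.0 (fully open); strength is the grip in N (None keeps the last); returns when the fingers have stopped.
- arm.hold(seconds).
- kin.inverse_kinematics(position, orientation): joint angles nearest the present ones, or None.
- status.get_obs(): the state.
- cams.get_image(name): name is "scene" or "top" or "wrist"; returns the picture (400x640x3 uint8, red, green, blue); there is no depth.
- cams.calibration(name): a dict with "vertical_fov" (degrees; the focal length in pixels is half the picture's height over the tangent of half this angle, whatever the lens; pixels are square), "cx", "cy" (the principal point, pixels), "view" (4x4, takes a point from world to camera coordinates); the wrist camera has in their place "hand_eye" (4x4, takes a point from camera to tool coordinates, whose origin is the TCP and whose axes are the flange's). Camera axes: x right, y down, z forward; pixel columns grow to the right and rows downward; lengths in m; the calibration is good to about 2 mm. A picture is of the moment at which its call begins: read the wrist's pose just before it. calibration takes no time and is no camera call.
A pose or a line that the arm cannot do raises arm.PlanningError and nothing moves.
- order.close_job(): hands the job in; it is judged then, once.
The state is a dict: "time_s": time; "joint_pos": joint angles; "joint_vel": joint speeds; "joint_efforts": joint torques, N m; "eef_pos": TCP position; "tcp_rot": TCP orientation; "contact_force": force on the tool from outside, world axes, zero at the start; "wrist_torque": the same for the moment, N m; "width": opening from 0.0 (shut) to 1.0 (fully open); "grip_force": force on a finger pad.
Only numpy, scipy, OpenCV 4.12 (cv2) and the standard library are available. Lean on these libraries where they do the work, as an engineer would, in place of code of your own. Each camera call takes 0.05 s, during which the arm holds its last target. There are 200 camera calls.

### The job

Push the loose gearbox cover along its track until it is fully home against the end stop, then push the toggle clamp's handle up and over past its dead point until it snaps into lock and the clamp's foot presses on the cover. Only push with the fingers: do not lift or tip the cover, and leave the tools and parts lying around where they are.

Things in the scene. Friction and masses are not known exactly. Their poses are not given: they have to be found in the camera images.
- fixture: clamping fixture bolted to the bench: steel plate 250 (its x) x 240 (its y) x 12 thick; origin under the plate's centre, x towards the end stop, y towards the clamp, z up. Two guide bars (inner faces at y = +4.5 and -84.5, 11 high above the plate) form the cover's track along x; the end stop is an 18 high bar across the track, its face at x = +87.
- cover_home (a point): where the cover's origin lies when it is home against the stop: fixture x = +30, y = -40 (3 mm play on either side), z = +12. Axes as the fixture's.
- cover: gearbox side cover, cast aluminium, 0.45 to 0.7 kg, loose in the track: flange 114 (x) x 84 (y) x 12 thick, on it a raised body 90 (x) x 60 (y), centred, top 34 above the underside. Origin at the centre of the underside, axes along the fixture's. It starts 30 to 55 mm short of the end stop and slides under 2 to 8 N.
- handle_pivot (a point): the pivot of the toggle clamp's handle, at fixture x = +50, y = +100, z = +90; axes as the fixture's. The handle swings in the upright plane fixture x = +50. The clamp's steel frame stands beside the track at fixture y = +48 to +118, up to z = +102, 50 wide at its foot and 30 above.
- clamp_bar: steel clamp bar, 14 x 14, 110 long along its own -y, origin at its pivot (fixture x = +50, y = +70, z = +70), with a sprung round rubber foot 18 across, 100 from the pivot. Open it stands about 68 degrees above level; only the handle drives it. At lock it is level over the cover, its foot at fixture y = -30 pressing it with about 3 N.
- clamp_handle (a joint): handle angle: 0 open, leaning 43 degrees from vertical towards fixture +y; grows as it swings up and over towards -y; upright at 0.75, dead point at 1.05, locked at its stop at 1.40, leaning 37 degrees to -y. Starts open, between 0 and 0.1. Takes up to about 7 N near its end; a little past the dead point (by 1.2) a spring snaps it into lock; short of it, it stays or falls back.
- handle_tip (a point): centre of the free end of the handle, 125 from its pivot; the grip is a black rubber cylinder 22 to 24 across over the outer 80.
- bearing: loose ball bearing on the plate, ring 52 outside, 25 bore, 15 high; origin at the centre of its underside
- socket: loose steel drive socket standing on the plate, 24 across, 50 high; origin at the centre of its underside
- wrench: loose combination spanner lying on the bench, 180 long along its x, 38 wide, 8 thick; origin under its middle
- screwdriver: loose screwdriver lying on the bench, 200 long along its x, handle 26 thick; origin under its middle
- mug: loose white mug, 76 across, 85 high, handle to its +y; origin at the centre of its underside
- gear: loose steel gear wheel, 72 across, 38 high with its hub; origin at the centre of its underside
- grease_jar: loose closed plastic jar, 66 across, 75 high; origin at the centre of its underside
Mind the look-alikes: they are no part of the job. Of the things like the cover, leave any that is black; of the rest the larger one is meant.

How it is judged:
By the outcome, as a careful person would: the job done as asked, in the order asked, and still so for the second after the job is handed in, with the robot touching nothing.
It also fails if it takes over 51 s, if anything falls off the work surface, if the arm or the gripper's body presses on something with over 40 N, if the wrist force passes 120 N, or if a joint passes its speed limit or range.

## Working session

There is one attempt and no reset: what is moved stays moved. The work goes in short steps, each a Python script; the robot and the scene stay as the last script left them, time stands still between calls to the robot, and variables do not carry over. Pictures are saved under pics/ and viewed, at most 10 in all, crops included, and the job is handed in when it is done.

```bash
mkdir -p pics; python3 - <<'E'
from bench import arm, grip, kin, status, cams, order
import cv2
for n in ["scene","top"]:
    im=cams.get_image(n); cv2.imwrite(f"pics/{n}0.png",cv2.resize(im[:,:,::-1],(800,500)))
    cv2.imwrite(f"{n}_raw.png",im[:,:,::-1])
    c=cams.calibration(n);print(n,c)
print(cams.calibration("wrist")); o=status.get_obs(); print(o)
E
```

```text
scene {'vertical_fov': 49.1463269807011, 'cx': 317.3448604409934, 'cy': 197.79194384455366, 'view': array([[ 0.7052548 ,  0.70895052,  0.00219833, -0.32988907],
       [ 0.46057045, -0.45580777, -0.76165224, -0.16933761],
       [-0.53897173,  0.53817138, -0.64798228,  1.36503873],
       [ 0.        ,  0.        ,  0.        ,  1.        ]])}
top {'vertical_fov': 43.773530479282535, 'cx': 322.0732684788278, 'cy': 200.33493961036967, 'view': array([[ 1.06378950e-03, -9.99955714e-01, -9.35082465e-03,
        -3.99931000e-02],
       [-9.95873804e-01, -2.10834434e-04, -9.07486804e-02,
         5.49143426e-01],
       [ 9.07426901e-02,  9.40877880e-03, -9.95829925e-01,
         1.25388520e+00],
       [ 0.00000000e+00,  0.00000000e+00,  0.00000000e+00,
         1.00000000e+00]])}
{'vertical_fov': 59.17664675262966, 'cx': 321.213642142841, 'cy': 197.42900673805167, 'hand_eye': array([[-6.11964977e-04, -9.61260909e-01, -2.75639421e-01,
         6.95777840e-02],
       [ 9.99999757e-01, -6.80294291e-04,  1.52284025e-04,
        -3.98854314e-04],
       [-3.33900605e-04, -2.75639261e-01,  9.61261092e-01,
        -1.63962016e-01],
       [ 0.00000000e+00,  0.00000000e+00,  0.00000000e+00,
         1.00000000e+00]])}
{'time_s': 0.1, 'joint_pos': array([-1.21148732,  0.59204077,  0.04829744,  1.60970159, -0.03331626,
        0.94271421, -0.03369011]), 'joint_vel': array([-0.00093065, -0.00270488, -0.00089617, -0.0015855 , -0.00064311,
       -0.00080167, -0.00032606]), 'joint_efforts': array([ 5.04573196e-03, -5.50001156e+01,  1.55359849e+00, -1.98824948e+01,
        9.79430974e-03,  3.86525790e-03, -3.82657959e-06]), 'eef_pos': array([0.31681804, 0.65122223, 0.20774263]), 'tcp_rot': array([-3.13953597e+00,  9.88261027e-05,  2.68886987e+00]), 'contact_force': array([ 0.60423249, -0.11794713,  0.16340321]), 'wrist_torque': array([0.02567569, 0.03543406, 0.02809631]), 'grip_force': 0.0, 'width': 0.998366948283871}
```

View pics/scene0.png

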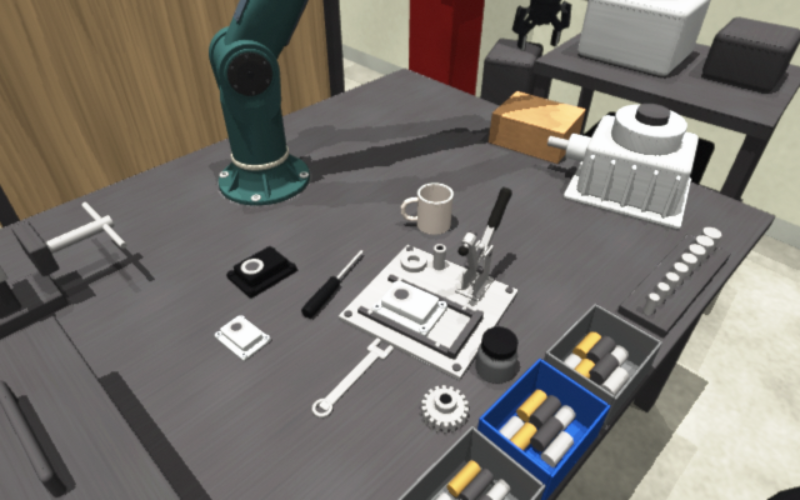

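View pics/top0.png

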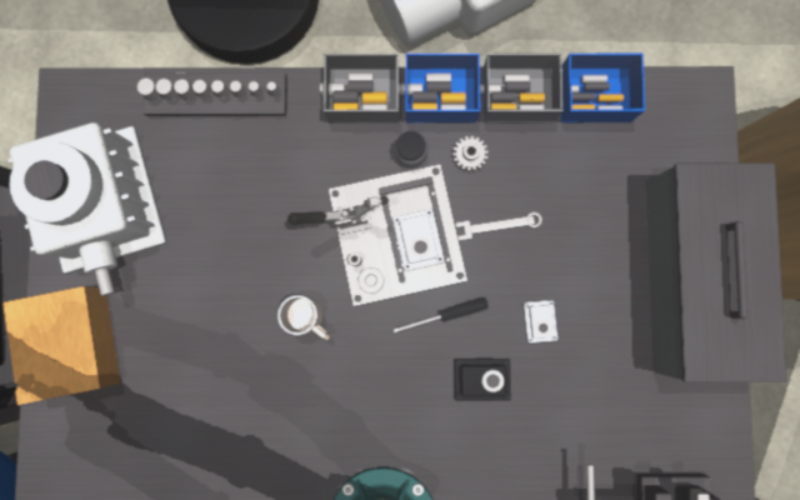

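Cover look-alikes in the scene picture: the light cover in the track (410,303), a black one (262,270), and a smaller white one on the bench (242,337). I choose the one in the track, since it is larger and not black. The stop is on the far side (+x), and the clamp is on the +y side. Next is a close crop of it.

```bash
python3 - <<'E'
import cv2
a=cv2.imread("top_raw.png")[120:255,225:385]; cv2.imwrite("pics/topc.png",cv2.resize(a,None,fx=4.4,fy=4.4,interpolation=cv2.INTER_CUBIC))
a=cv2.imread("scene_raw.png")[145:305,260:425]; cv2.imwrite("pics/scenec.png",cv2.resize(a,None,fx=3.7,fy=3.7,interpolation=cv2.INTER_CUBIC))
E
```

```text
(no output)
```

View pics/topc.png

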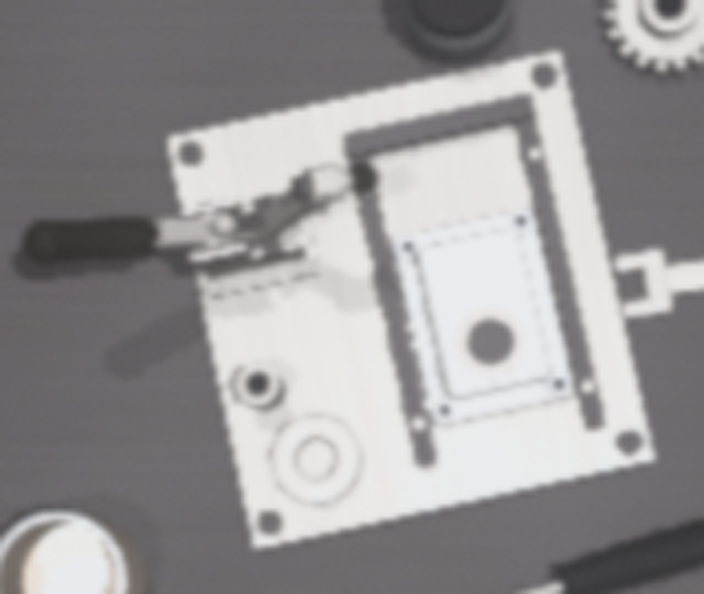

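View pics/scenec.png

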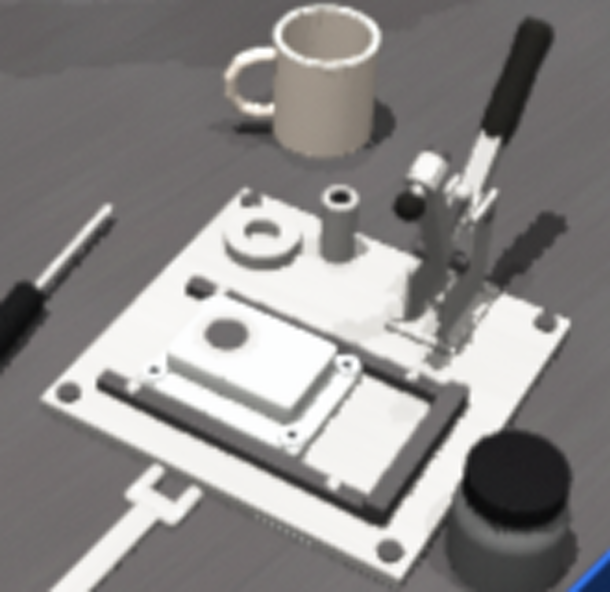

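The crops confirm it: the light cover in the track is the right one, with a gap of about 45 mm to the stop. The plate corners in the top crop are (168,137), (560,52), (655,458) and (254,547). The handle tip is at (28,243) there and at (538,25) in the scene crop.

```bash
cat > h.py <<'E'
import numpy as np, cv2
from scipy.optimize import least_squares
from bench import arm, grip, kin, status, cams, order
def K(c): 
    f=200/np.tan(np.radians(c["vertical_fov"])/2); return f
def proj(n,P):
    c=cams.calibration(n);p=np.atleast_2d(P)@c["view"][:3,:3].T+c["view"][:3,3]
    return p[:,:2]/p[:,2:]*K(c)+[c["cx"],c["cy"]]
def fx(q,P):
    P=np.atleast_2d(P);c,s=np.cos(q[2]),np.sin(q[2])
    return np.c_[q[0]+c*P[:,0]-s*P[:,1],q[1]+s*P[:,0]+c*P[:,1],P[:,2]]
E
python3 - <<'E'
from h import *
t=lambda a:(np.array(a,float)+.5)/4.4-.5+[225,120]
s=lambda a:(np.array(a,float)+.5)/3.7-.5+[260,145]
C=np.array([[125,120,12],[125,-120,12],[-125,-120,12],[-125,120,12]])/1e3
pt=t([(168,137),(560,52),(655,458),(254,547)]); ps=s([(571,320),(403,575),(40,398),(242,187)])
st=t([[345,140],[530,97]]) 
rt=lambda q:proj("top",fx(q,C))-pt
rs=lambda q:proj("scene",fx(q,C))-ps
for nm,r in [("top",lambda q:rt(q).ravel()),("scene",lambda q:rs(q).ravel()),("both",lambda q:np.r_[rt(q).ravel(),rs(q).ravel()])]:
    q=least_squares(r,[0.65,0,0.2]).x; print(nm,q,np.round(r(q),1))
np.save("q.npy",q)
# handle: fit angle in each
def tip(a): 
    th=np.radians(43)-a
    return np.array([.05,.1+.125*np.sin(th),.09+.125*np.cos(th)])
for a in (0,.05,.1): print(a,proj("top",fx(q,tip(a))),t([[32,243]]),proj("scene",fx(q,tip(a))),s([[538,30]]))
# cover x: body top corners in top crop (approx) & flange far edge
F=t([[400,241],[527,211],[437,425],[570,396]])
cv=least_squares(lambda u:(proj("top",fx(q,np.array([[57,42,24],[57,-42,24],[-57,42,24],[-57,-42,24]])/1e3+[u[0],u[1],0]))-F).ravel(),[0,-.04]); print(cv.x,np.round(cv.fun,1))
print(fx(q,[[-.08,-.04,.02],[.05,.22,.2],[.03,-.04,.012]]))
E
```

```text
top [ 0.58507067 -0.02779312  0.21809256] [-0.2 -0.1  0.1 -0.4 -0.1  0.3  0.1  0.2]
scene [ 0.58336124 -0.0262527   0.22786151] [-0.3 -0.3 -0.2  0.3  0.3  0.1  0.2  0. ]
both [ 0.58433838 -0.02716605  0.2229082 ] [-0.6  0.4 -0.4 -0.3 -0.2  0.3  0.2  0.6 -0.   0.3 -0.5  0.9  0.2  0.2
  0.5  0.3]
0 [[231.3686266  175.16239236]] [[231.88636364 174.84090909]] [[405.4263364  150.56764473]] [[405.04054054 152.74324324]]
0.05 [[233.04180902 174.44915962]] [[231.88636364 174.84090909]] [[404.84362244 150.04043351]] [[405.04054054 152.74324324]]
0.1 [[234.83415447 173.72638427]] [[231.88636364 174.84090909]] [[404.20499699 149.63544894]] [[405.04054054 152.74324324]]
[-0.02264575 -0.04037739] [-1.8 -0.4  1.  -0.7 -0.5  0.8  1.2  0.2]
[[ 0.51516036 -0.08386174  0.02      ]
 [ 0.58446662  0.19844419  0.2       ]
 [ 0.62243881 -0.0595444   0.012     ]]
```

```bash
cat >> h.py <<'E'
q=np.array([.5845,-.0273,.2215])
def W(*p): return fx(q,np.array(p))[0]
def ff():
    o=status.get_obs(); f=o["contact_force"]; c,s=np.cos(q[2]),np.sin(q[2])
    d=o["eef_pos"]-[q[0],q[1],0]
    return np.array([c*f[0]+s*f[1],-s*f[0]+c*f[1],f[2]]),np.array([c*d[0]+s*d[1],-s*d[0]+c*d[1],d[2]])
E
python3 - <<'E'
from h import *
o=[np.pi,0,q[2]]
grip(0.0)
arm.movep([0.42,0.25,0.36],o)
arm.movep(W(-.112,-.04,.10),o)
arm.line_to(W(-.112,-.04,.017),vel=.1)
print(ff(),status.get_obs()["time_s"])
im=cams.get_image("wrist"); cv2.imwrite("pics/w1.png",im[:,:,::-1])
E
```

```text
(array([ 0.39269012, -0.3616455 , -0.11076196]), array([-0.11170691, -0.04015988,  0.01730338])) 5.0667
```

View pics/w1.png

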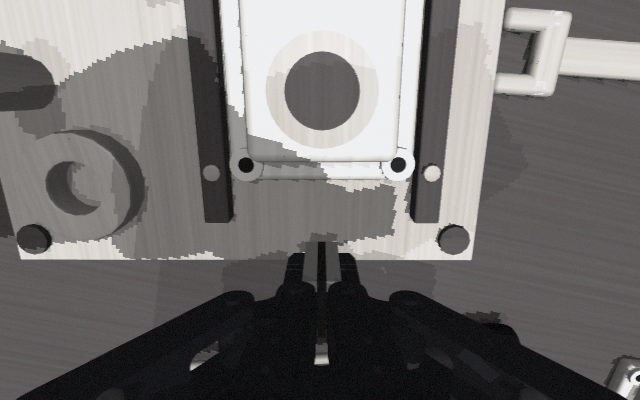

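The wrist view shows the shut fingers at (322,245) in the track, centred behind the cover's flange edge at (322,178). I'm pushing now.

```bash
python3 - <<'E'
from h import *
f0=ff()[0]
arm.line_to(W(-.085,-.04,.017),vel=.08)
x=-.085; log=[]
while x<-.020:
    x+=.004 if x<-.052 else .001
    arm.line_to(W(x,-.04,.017),vel=.04 if x<-.052 else .02)
    f,p=ff(); f=f-f0; log.append((round(p[0]*1e3,1),*np.round(f,1)))
    if f[0]<-16: break
print(log,status.get_obs()["time_s"])
im=cams.get_image("wrist"); cv2.imwrite("pics/w2.png",im[:,:,::-1])
E
```

```text
[(np.float64(-81.1), np.float64(-0.7), np.float64(1.2), np.float64(-0.4)), (np.float64(-76.9), np.float64(1.2), np.float64(0.3), np.float64(-0.7)), (np.float64(-73.9), np.float64(-3.5), np.float64(0.3), np.float64(1.0)), (np.float64(-68.8), np.float64(-0.8), np.float64(-0.1), np.float64(-0.9)), (np.float64(-64.1), np.float64(-0.4), np.float64(0.2), np.float64(-1.5)), (np.float64(-60.1), np.float64(-0.7), np.float64(0.4), np.float64(-1.0)), (np.float64(-56.4), np.float64(-1.3), np.float64(1.5), np.float64(0.0)), (np.float64(-52.4), np.float64(-2.1), np.float64(0.9), np.float64(-1.5)), (np.float64(-48.6), np.float64(-2.8), np.float64(-0.2), np.float64(-0.6)), (np.float64(-48.0), np.float64(-2.0), np.float64(0.5), np.float64(0.4)), (np.float64(-47.0), np.float64(-3.2), np.float64(0.7), np.float64(1.3)), (np.float64(-45.8), np.float64(-2.6), np.float64(0.3), np.float64(0.6)), (np.float64(-44.8), np.float64(-2.0), np.float64(0.2), np.float64(-0.2)), (np.float64(-43.8), np.float64(-3.1), np.float64(0.4), np.float64(1.4)), (np.float64(-42.8), np.float64(-2.8), np.float64(0.2), np.float64(0.
[... 1005 characters left out ...]
float64(-0.2), np.float64(0.6)), (np.float64(-27.8), np.float64(-2.6), np.float64(-0.0), np.float64(0.7)), (np.float64(-26.8), np.float64(-2.5), np.float64(0.5), np.float64(1.0)), (np.float64(-26.1), np.float64(-3.1), np.float64(0.6), np.float64(1.3)), (np.float64(-26.1), np.float64(-4.4), np.float64(0.4), np.float64(2.2)), (np.float64(-26.1), np.float64(-6.2), np.float64(-0.6), np.float64(3.6)), (np.float64(-26.2), np.float64(-8.8), np.float64(-0.2), np.float64(4.6)), (np.float64(-26.2), np.float64(-9.1), np.float64(0.9), np.float64(5.8)), (np.float64(-26.2), np.float64(-10.3), np.float64(-0.4), np.float64(7.4)), (np.float64(-26.2), np.float64(-11.7), np.float64(0.1), np.float64(7.6))] 15.2
```

View pics/w2.png

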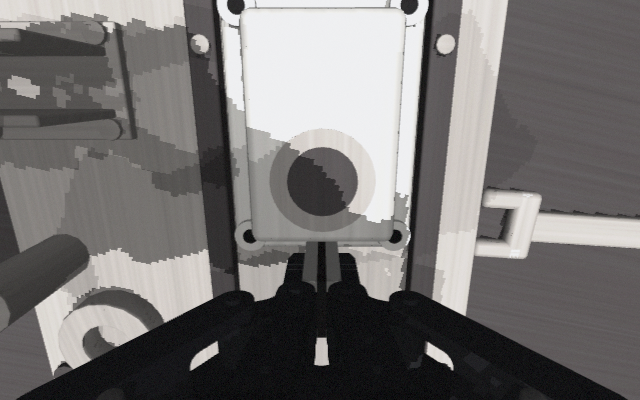

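The fingers met a hard stop: the tip stayed at x=-26 while the force rose to 12 N. In the picture the fingertips meet the cover's rear edge at (322,242). I'll back off, check the gap in the top view, and compute the handle poses.

```bash
cat >> h.py <<'E'
from scipy.spatial.transform import Rotation as R
def att(alpha,roll):
    z=np.array([np.cos(alpha),0,-np.sin(alpha)]); y=np.array([0,1.,0]); x=np.cross(y,z)
    M=R.from_euler("z",q[2]).as_matrix()@np.c_[x,y,z]@R.from_euler("z",roll).as_matrix()
    return R.from_matrix(M).as_euler("xyz")
def hp(a,d,r=.105,x=.066):
    th=np.radians(43)-a
    return W(x,.1+r*np.sin(th)+d*np.cos(th),.09+r*np.cos(th)-d*np.sin(th))
E
python3 - <<'E'
from h import *
arm.line_to(W(-.045,-.04,.017),vel=.1)
arm.line_to(W(-.06,-.04,.20),vel=.25)
im=cams.get_image("top"); cv2.imwrite("pics/topc2.png",cv2.resize(im[120:255,225:385,::-1],None,fx=4.4,fy=4.4,interpolation=cv2.INTER_CUBIC))
print(status.get_obs()["time_s"])
for al in (20,30,40,50,60):
  for ro in (0,90,180,-90):
    e=att(np.radians(al),np.radians(ro)); r=[]
    for p in (hp(0,.045,x=-.04)+[0,0,.06],hp(0,.045),hp(.7,.024),hp(1.4,.024)):
        j=kin.inverse_kinematics(p,e); r.append(None if j is None else np.round(j,2))
    if all(k is not None for k in r): print(al,ro,*r,sep="\n ")
    else: print(al,ro,[k is not None for k in r])
E
```

```text
16.5833
20 0 [False, False, False, False]
20 90 [False, False, False, False]
20 180 [False, False, False, False]
20 -90 [False, False, False, False]
30 0 [False, False, False, False]
30 90 [False, False, False, False]
30 180 [False, False, False, False]
30 -90 [False, False, False, False]
40 0 [False, True, True, True]
40 90 [False, True, True, True]
40 180 [False, True, True, True]
40 -90 [False, True, True, True]
50 0 [False, True, True, True]
50 90 [False, True, True, True]
50 180 [False, True, True, True]
50 -90 [False, True, True, True]
60
 0
 [ 0.37  0.41 -1.07  2.4   1.61  0.53 -0.23]
 [ 0.34  0.71 -1.07  2.24  1.73  0.72 -0.19]
 [-0.15  0.37 -0.14  2.23  1.22  0.08  0.32]
 [ 0.16  0.4  -0.34  2.21  1.18  0.09  0.51]
60
 90
 [ 0.37  0.41 -1.07  2.4   1.61  0.53 -1.81]
 [ 0.34  0.71 -1.07  2.24  1.73  0.72 -1.76]
 [-0.15  0.37 -0.14  2.23  1.22  0.08 -1.25]
 [ 0.16  0.4  -0.34  2.21  1.18  0.09 -1.06]
60
 180
 [-0.67  0.25  0.22  2.44  2.27  0.09  2.21]
 [-0.46  0.47  0.04  2.27  2.52  0.14  2.  ]
 [-0.58  0.39  0.4   2.24 -1.51  0.14 -0.12]
 [-0.28  0.39  0.22  2.22 -1.49  0.15  0.  ]
60
 -90
 [ 0.1   0.31 -0.7   2.41  1.65  0.35  1.27]
 [ 0.34  0.71 -1.07  2.24  1.73  0.72  1.38]
 [-0.58  0.39  0.4   2.24 -1.51  0.14 -1.69]
 [-0.28  0.39  0.22  2.22 -1.49  0.15 -1.57]
```

View pics/topc2.png

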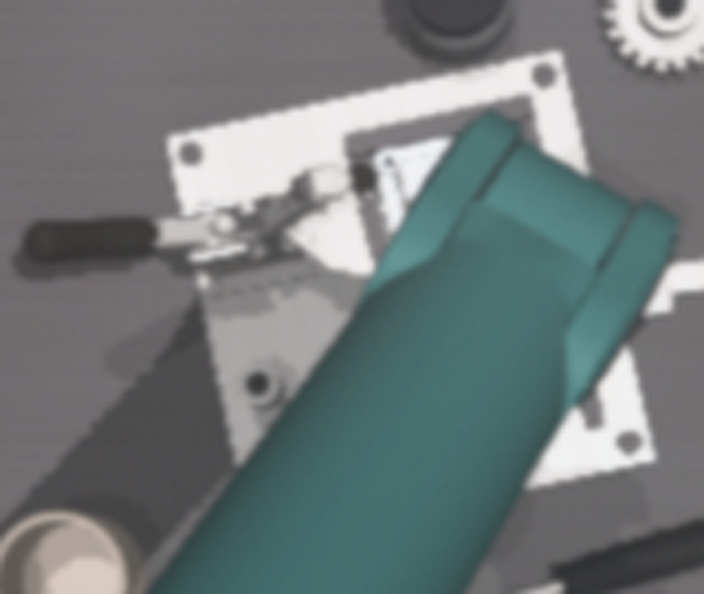

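The cover's far edge is now against the stop at (380,152) in the top view. For the handle I'll use a vertical tool behind the grip, on its +y side, with the narrow side leading. It sweeps along -y in steps while I watch the force.

```bash
python3 - <<'E'
from h import *
o=[np.pi,0,q[2]+np.pi/2]
arm.line_to(W(-.06,-.04,.34),vel=.3)
arm.movep(W(.05,.24,.34),o)
arm.line_to(W(.05,.24,.155),vel=.2)
arm.hold(.2)
f0=ff()[0]; log=[]
Y=np.r_[np.arange(.22,.124,-.01),np.arange(.12,.071,-.006)]
for y in Y:
    z=np.interp(y,[.07,.11,.17,.24],[.165,.170,.158,.155])
    arm.line_to(W(.05,y,z),vel=.06)
    f,p=ff(); f-=f0; log.append([*np.round(p*1e3).astype(int),*np.round(f,1)])
    if np.linalg.norm(f)>25: print("STOP");break
print(*log,sep="\n"); print(status.get_obs()["time_s"])
im=cams.get_image("scene"); cv2.imwrite("pics/s3.png",cv2.resize(im[120:310,240:440,::-1],None,fx=3,fy=3,interpolation=cv2.INTER_CUBIC))
E
```

```text
STOP
[np.int64(50), np.int64(219), np.int64(156), np.float64(0.4), np.float64(0.8), np.float64(1.4)]
[np.int64(50), np.int64(209), np.int64(156), np.float64(-0.2), np.float64(0.8), np.float64(0.9)]
[np.int64(50), np.int64(199), np.int64(157), np.float64(-0.7), np.float64(0.1), np.float64(0.1)]
[np.int64(50), np.int64(194), np.int64(158), np.float64(-2.1), np.float64(5.7), np.float64(5.8)]
[np.int64(50), np.int64(191), np.int64(160), np.float64(-5.2), np.float64(16.6), np.float64(17.1)]
[np.int64(50), np.int64(188), np.int64(163), np.float64(-9.6), np.float64(25.2), np.float64(29.6)]
21.6917
```

View pics/s3.png

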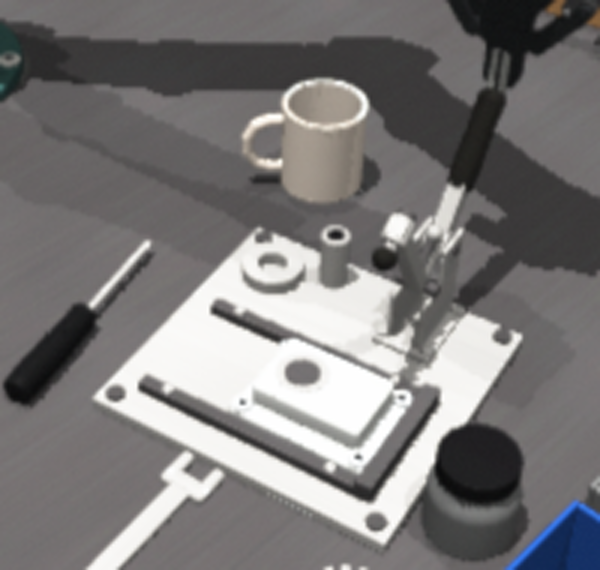

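The picture shows the fingertips on the handle's end face (about (495,85)), not behind it, and the force lies along the handle axis. The shut fingertips sit about 8 mm higher than the nominal TCP, so I'll back off and re-engage lower, rising with the grip.

```bash
python3 - <<'E'
from h import *
arm.line_to(W(.05,.235,.175),vel=.1)
arm.line_to(W(.05,.235,.132),vel=.1)
arm.hold(.2)
f0=ff()[0]; log=[]
Y=np.r_[.215,np.arange(.207,.124,-.008),np.arange(.12,.071,-.006)]
for y in Y:
    z=np.interp(y,[.07,.09,.12,.165,.184,.205],[.16,.165,.165,.155,.145,.132])
    arm.line_to(W(.05,y,z),vel=.06)
    f,p=ff(); f-=f0; log.append([*np.round(p*1e3).astype(int).tolist(),*np.round(f,1).tolist()])
    if np.linalg.norm(f)>20: print("STOP");break
print(*log,sep="\n"); print(status.get_obs()["time_s"])
im=cams.get_image("scene"); cv2.imwrite("pics/s4.png",cv2.resize(im[120:310,240:440,::-1],None,fx=3,fy=3,interpolation=cv2.INTER_CUBIC))
E
```

```text
[50, 214, 132, 0.2, -0.3, 0.3]
[50, 206, 132, 0.6, 0.2, 0.5]
[50, 198, 136, 0.3, 0.2, 0.5]
[50, 190, 141, 0.3, -0.4, 0.6]
[50, 182, 146, 1.3, 0.6, 0.2]
[50, 174, 150, 0.6, 1.7, -1.6]
[50, 166, 154, 0.7, 2.2, -1.7]
[50, 159, 157, 0.5, 2.6, 1.4]
[50, 152, 159, 0.1, 3.2, 2.2]
[50, 143, 160, 1.2, 3.1, 2.3]
[50, 135, 162, 0.8, 2.9, 2.3]
[50, 127, 163, 1.7, 2.6, -0.2]
[50, 120, 165, 1.5, 3.7, -1.8]
[50, 114, 165, 0.9, 4.3, 1.0]
[50, 107, 165, 0.4, 2.7, 0.6]
[50, 101, 165, 0.9, 0.8, 0.7]
[50, 94, 165, 1.0, 0.6, 0.8]
[50, 88, 165, -0.0, 0.0, 0.5]
[50, 83, 163, 0.6, -0.4, 0.5]
[50, 77, 162, 0.2, 0.2, 0.9]
[50, 71, 160, -0.1, -0.3, -0.0]
29.325
```

View pics/s4.png

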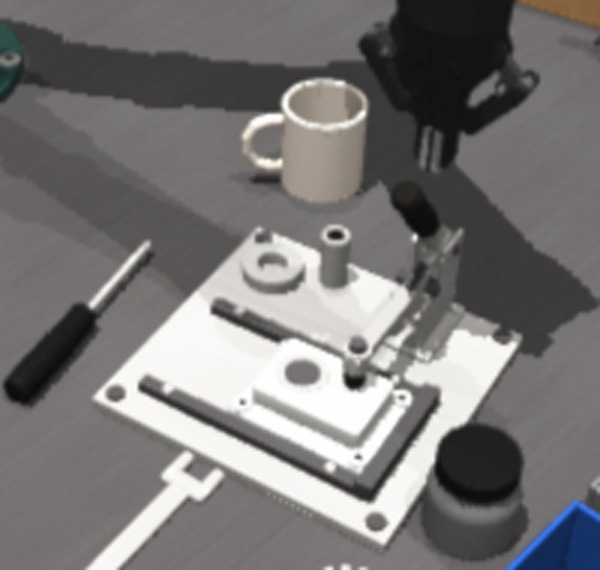

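The handle has gone over: its tip is at (408,195), the bar is down, and the foot rests on the cover at (353,378). I'll retreat and compare with the projected lock pose.

```bash
python3 - <<'E'
from h import *
arm.line_to(W(.05,.13,.20),vel=.2)
arm.line_to(W(.05,.2,.32),vel=.25)
arm.hold(.3)
im=cams.get_image("scene"); cv2.imwrite("pics/s5.png",cv2.resize(im[165:290,290:430,::-1],None,fx=4.6,fy=4.6,interpolation=cv2.INTER_CUBIC))
for a in (1.1,1.2,1.3,1.4):
    th=np.radians(43)-a
    print(a,(proj("scene",W(.05,.1+.125*np.sin(th),.09+.125*np.cos(th)))-[290,165])*4.6)
print("far flange corners home",(proj("scene",np.array([W(.087,.002,.024),W(.087,-.082,.024)]))-[290,165])*4.6)
print(status.get_obs()["time_s"])
E
```

```text
1.1 [[424.77253581  20.44956435]]
1.2 [[412.53028414  41.8434727 ]]
1.3 [[400.48679645  64.78084364]]
1.4 [[388.80851324  88.96480889]]
far flange corners home [[406.49799741 402.57556208]
 [325.4172374  516.21158252]]
30.9333
```

View pics/s5.png

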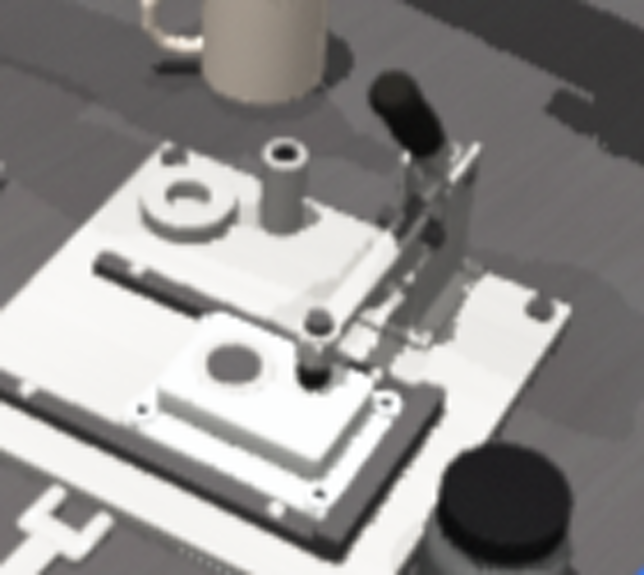

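The handle tip at (390,90) matches the projected lock position (389,89), the flange is flush with the stop, and the foot is on the cover. Nothing else has moved, so I'm handing the job in.

```bash
python3 -c "
from bench import order
print(order.close_job())"
```

```text
the job is handed in; nothing more can be done
None
```

The cover is home against the end stop, the clamp handle is snapped into lock with its foot on the cover, and the job was handed in at about 31 s; one mis-contact on the handle's end face loaded the fingers to about 40 N before I backed off.

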